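Sort out by weight the remotes that still have batteries

TASK

One or two of the three remotes in the rack still have batteries inside: find out which by feeling their weight, and lay each of those gently in the wooden tray, face up and flat on its floor. Any empty remote must end up where it was, fully home in its own slot of the rack. Leave everything else on the cabinet as it is.

Things in the scene. Friction and masses are not known exactly. Their poses are not given: they have to be found in the camera images.
- remote_black: Black television remote, a bar 170 mm long (its x), 44 wide (its y), 28 thick (its z; buttons 2 mm more); origin at the centre of its underside, x towards the end uppermost in the rack, z out of its button face. Empty it weighs 0.10 to 0.12 kg, with batteries 0.22 to 0.24 kg; the look does not tell. Balance point near mid-length.
- remote_grey: Grey television remote, a bar 170 mm long (its x), 44 wide (its y), 28 thick (its z; buttons 2 mm more); origin at the centre of its underside, x towards the end uppermost in the rack, z out of its button face. Empty it weighs 0.10 to 0.12 kg, with batteries 0.22 to 0.24 kg; the look does not tell. Balance point near mid-length.
- remote_white: White television remote, a bar 170 mm long (its x), 44 wide (its y), 28 thick (its z; buttons 2 mm more); origin at the centre of its underside, x towards the end uppermost in the rack, z out of its button face. Empty it weighs 0.10 to 0.12 kg, with batteries 0.22 to 0.24 kg; the look does not tell. Balance point near mid-length.
- rack: Fixed aluminium rack, 170 mm deep (its x), 382 mm long (its y), 85 mm high, front at -x, five slots at y = -148, -74, 0, 74, 148 mm; origin at the centre of its underside. Each slot is a fin 32 mm wide rising towards +x at 30 degrees from the horizontal. Three slots hold remotes (30 mm clear on either side), one a bottle opener, one a felt strip.
- slot_mid (a point): Where the origin of a remote fully home in the rack's middle slot lies: 56 mm above the rack's underside, on the fin. A remote lies on its fin, face tilted 30 degrees towards the rack's -x, lower end on a ledge 85 mm down the slope. (The point's axes are the rack's.)
- pocket_mid (a point): Middle of the ledge of the middle slot. In every slot the lowest 23 mm of the remote stands in a pocket 48 mm wide, and a lip 31 mm above the fin covers its lowest 12 mm: slide a remote at least 25 mm up along the slope before lifting it off the fin, and back the same way until it meets the ledge.
- tray: Fixed open wooden tray, 212 mm (its x) by 186 mm (its y) outside, walls 5 mm thick and 18 mm high, floor 5 mm thick; origin at the centre of its underside. Empty at the start; two remotes fit side by side along its x, 74 mm apart.
- opener: Bystander: flat stainless steel bar opener, 170 x 36 x 5 mm, lying in one of the rack's slots; origin at the centre of its underside, x up the slope.
- phone_stand: Bystander: orange silicone phone stand, 75 x 70 x 66 mm, in front (-x) of the rack; origin at the centre of its underside.
- jar: Bystander: glass jar with screw-top lid, 64 mm across, 75 mm high, behind (+x) the tray; origin at the centre of its underside.
- coasters: Bystander: stack of round cork coasters, 92 mm across, 30 mm high, in front (-x) of the tray; origin at the centre of its underside.
- mug: Bystander: white mug, 80 mm across, 90 mm high, at one side; origin at the centre of its underside.
- candle: Bystander: amber glass candle, 72 mm across, 75 mm high, at the other side; origin at the centre of its underside.
- speaker: Bystander: fixed grey speaker, 90 x 90 x 123 mm, behind (+x) the rack's middle; origin at the centre of its underside.
Mind the look-alikes: they are no part of the job. What is shaped like the remote_black but purple is not meant. What is shaped like the remote_grey but yellow is not meant.

How it is judged:
At the end, for the whole second after the job is handed in: Every remote that has batteries (over 0.17 kg) lies at rest flat and face up on the tray's floor (within 0.12 rad of level, underside within 4 mm of the floor); every empty remote is at rest in its own slot, within 8 mm and about 5 degrees of its starting pose (((contact force between remote_black and tray above 1.67 N and z of remote_black in the frame of tray between 0.001 and 0.009 m and angle between remote_black's own z axis and vertical below 0.12 rad and x of remote_black in the frame of tray between -0.09 and 0.09 m and y of remote_black in the frame of tray between -0.08 and 0.08 m) or (contact force between remote_black and rack below 1.9 N and distance of remote_black from where it was at the start of the episode below 0.008 m and angle between remote_black's own z axis and vertical between 0.43 and 0.61 rad and angle between the y axis of remote_black and the y axis of rack, either way round below 0.1 rad)) and ((contact force between remote_grey and tray above 1.67 N and z of remote_grey in the frame of tray between 0.001 and 0.009 m and angle between remote_grey's own z axis and vertical below 0.12 rad and x of remote_grey in the frame of tray between -0.09 and 0.09 m and y of remote_grey in the frame of tray between -0.08 and 0.08 m) or (contact force between remote_grey and rack below 1.9 N and distance of remote_grey from where it was at the start of the episode below 0.008 m and angle between remote_grey's own z axis and vertical between 0.43 and 0.61 rad and angle between the y axis of remote_grey and the y axis of rack, either way round below 0.1 rad)) and ((contact force between remote_white and tray above 1.67 N and z of remote_white in the frame of tray between 0.001 and 0.009 m and angle between remote_white's own z axis and vertical below 0.12 rad and x of remote_white in the frame of tray between -0.09 and 0.09 m and y of remote_white in the frame of tray between -0.08 and 0.08 m) or (contact force between remote_white and rack below 1.9 N and distance of remote_white from where it was at the start of the episode below 0.008 m and angle between remote_white's own z axis and vertical between 0.43 and 0.61 rad and angle between the y axis of remote_white and the y axis of rack, either way round below 0.1 rad)) and linear speed of each of remote_black, remote_grey, remote_white below 0.02 m/s); the robot touches nothing.
It fails at once if a bystander is shifted by more than 30 mm (distance of any of opener, phone_stand, jar, coasters, mug, candle from where it was at the start of the episode above 0.03 m).
It fails at once if a remote is dropped (out of the fingers and faster than 0.7 m/s) ((contact force between the fingers and remote_black below 0.05 N and linear speed of remote_black above 0.7 m/s) or (contact force between the fingers and remote_grey below 0.05 N and linear speed of remote_grey above 0.7 m/s) or (contact force between the fingers and remote_white below 0.05 N and linear speed of remote_white above 0.7 m/s)).
It also fails if it takes over 72 s, if anything falls off the work surface, if the arm or the gripper's body presses on something with over 40 N, if the wrist force passes 120 N, or if a joint passes its speed limit or range.

ROBOT

A 7-joint arm with a two-finger parallel gripper is mounted at the origin on the work surface. World frame = base frame: x ahead of the robot, y to its left, z up, the work surface at z = 0. Lengths are in m, angles in rad, forces in N, time in s.
With the tool pointing down it reaches from about 0.4 to 0.9 m from the base axis. Payload 5.5 kg.
Tool frame: the origin (TCP) lies at the very end of the fingers, on their centre line; the grasp point (between the pads) lies 19 mm behind it; z points along the fingers, y is the direction in which the jaws open and shut (so a half turn about z gives the same grasp; the last joint's range is limited). The gripper opens to 85 mm and grips with 20 to 120 N. Pads are 22 mm wide; open, the fingers measure 114 mm over their backs; the gripper's body (76 mm by 85 mm) begins 54 mm behind the grasp point. The pads swing forward as they close: fully open they stand 13 mm farther back than shut.
Start: joints at [-1.068, 0.501, -0.427, 1.55, 0.221, 1.138, -0.21], TCP at [0.154, 0.631, 0.231] pointing down, gripper open.
Joint ranges: [-2.88, 2.88], [-0.31, 2.03], [-1.54, 1.56], [0.2, 2.42], [-1.41, 4.55], [0.19, 2.02], [-2.57, 2.57]. Speed limits (rad/s): [2.57, 2.57, 3.14, 3.14, 3.14, 3.14, 3.14].

INTERFACE

Orientations are given as a rotation vector (axis times angle).
In Python, from cell import * gives the robot as it stands.
- The arm moves only by the tool apply_moves, never from a script. Its argument "commands" is one flat list of numbers, 7 for each row, row after row: the turn, a rotation vector about the tool's x, y, z in units of 5 degrees (1.0 is 5 degrees), then the shift along the tool's x, y, z in units of 40 mm (1.0 is 40 mm), then the finger opening in mm, from 0 to 85.4. A call has 1 to 10 rows; each row is the pose to reach, as a shift and turn from the pose commanded when the call began, along the tool's axes at that moment; what a row does not reach only later rows make up. A row lasts 1/12 s, in which the tool goes at most 41.7 mm and 7.16 degrees, less where a joint would pass 70% of its speed; a pose out of reach is approached as far as the arm can. A call with a gripper value outside its range is refused whole. The fingers move at their own pace and stop on an object; "grip_force" is the grip in N (left out, the last holds). Time passes only in rows, so rows that repeat a pose let the fingers close. It gives the time, the measured TCP pose, the force and the opening at its end, in the units of the state.
- observe(): the state, without advancing time (a new reading comes with each control period).
- grab_frame(name): name is "side" or "top"; returns a dict with "img" (480x640x3 uint8, red, green, blue), "depth" (480x640 float32, m along the optical axis (not along the pixel's ray), 0 where there is no reading), "fx", "fy", "cx", "cy" (pixels), "cam_to_world" (4x4, takes a point from camera to world coordinates). Camera axes: x right, y down, z forward; pixel columns grow to the right and rows downward; lengths in m; the calibration is good to about 2 mm. A picture is of the moment at which its call begins.
- sign_off(): hands the job in, once; it reports no verdict.
Trained networks look in a picture, given as the dict that the camera call returned (one of the last four; its "shot" number tells which), for a name from the list of things; names that differ only in an ending like _2 or _b are one class to them, and where a whole thing is asked for, a point or a joint stands for the part that bears it (a point fixed in the world has none). Each returns a list of dicts, best first, with "score" (0 to 1); they miss things now and then, are a little off and sometimes report something else, mostly with a low value. They report only what shows in the picture. A call takes as long as a camera call. They do not tell look-alikes from the thing itself.
- spot_in(picture, thing): "location" ([x, y, z] in m, in world coordinates, good to about 4 mm: the middle of the surface that is visible of it).
- masks_of(picture, thing): "pixels" (480x640 bool, what is visible of it).
The state is a dict: "t": time; "joint_positions": joint angles; "joint_vel": joint speeds; "tau": joint torques, N m; "tool_pos": TCP position; "tcp_rot": TCP orientation; "ft_force": force on the tool from outside, world axes, zero at the start; "ft_torque": the same for the moment, N m; "opening": finger opening in m.
Only numpy, scipy, OpenCV 4.12 (cv2) and the standard library are available. Lean on these libraries where they do the work, as an engineer would, in place of code of your own. Each camera call takes 0.05 s, during which the arm holds its last target. There are 200 camera calls.

## Working session

There is one attempt and no reset: what is moved stays moved. The work goes in short steps, Python scripts to look and compute and a tool call to move; the robot and the scene stay as the last step left them, time stands still between calls to the robot, and variables do not carry over. Pictures are saved under pics/ and viewed, about 8 in all and at most 12, crops included, and the job is handed in when it is done.

Besides the shell and the picture viewer there is one more tool, called in YAML: its name, and indented under it one key for each argument. apply_moves: Moves the arm, as the interface text tells. Its arguments: {"type":"object","properties":{"commands":{"type":"array","items":{"type":"number"}},"grip_force":{"type":"number"}},"required":["commands"]}

```bash
mkdir -p pics; ls
cat > h.py <<'E'
from cell import *
import numpy as np, cv2
from scipy.spatial.transform import Rotation as R
def pts(f):
    d=f["depth"]; v,u=np.mgrid[:480,:640]
    p=np.stack([(u-f["cx"])/f["fx"]*d,(v-f["cy"])/f["fy"]*d,d],-1)
    T=np.array(f["cam_to_world"]); return p@T[:3,:3].T+T[:3,3]
def save(n,im): cv2.imwrite(n,cv2.cvtColor(np.ascontiguousarray(im),cv2.COLOR_RGB2BGR))
E
python3 - <<'E'
from h import *
s=observe(); print({k:np.round(v,3) for k,v in s.items()})
for c in ("side","top"):
    f=grab_frame(c); save(f"pics/{c}0.png",f["img"])
    print(c,np.round(f["cam_to_world"],2).tolist())
    P=pts(f)
    np.savez(f"/tmp/{c}0.npz",P=P,img=f["img"])
    for n in "remote_black remote_grey remote_white rack tray opener phone_stand jar coasters mug candle speaker".split():
        for r in masks_of(f,n)[:3]:
            m=r["pixels"]; 
            if m.sum()<5: continue
            v,u=np.where(m); print(n,round(r["score"],2),"px",int(u.mean()),int(v.mean()),m.sum(),"xyz",np.round(np.median(P[m],0),3), "rng",np.round(np.percentile(P[m],[2,98],axis=0),3).tolist())
E
```

```text
pics
{'t': np.float64(0.0), 'joint_positions': array([-1.068,  0.502, -0.427,  1.551,  0.221,  1.138, -0.21 ]), 'joint_vel': array([-0.   , -0.001,  0.   ,  0.   ,  0.001, -0.001,  0.001]), 'tau': array([-0.0000e+00, -5.6952e+01, -5.8160e+00, -2.8094e+01,  1.1000e-02,
        1.2000e-02,  0.0000e+00]), 'tool_pos': array([0.154, 0.631, 0.23 ]), 'tcp_rot': array([-3.760e-01, -3.119e+00,  3.000e-03]), 'ft_force': array([0.433, 0.065, 0.167]), 'ft_torque': array([0.045, 0.01 , 0.046]), 'opening': np.float64(0.085)}
side [[-1.0, -0.01, 0.02, 0.5], [-0.02, 0.61, -0.79, 1.36], [-0.01, -0.79, -0.61, 1.1], [0.0, 0.0, 0.0, 1.0]]
remote_black 0.62 px 369 373 1227 xyz [0.401 0.497 0.026] rng [[0.369, 0.405, 0.008], [0.435, 0.567, 0.032]]
remote_grey 0.73 px 293 252 847 xyz [0.596 0.125 0.081] rng [[0.523, 0.09, 0.038], [0.663, 0.138, 0.119]]
remote_white 0.82 px 295 288 976 xyz [0.583 0.272 0.08 ] rng [[0.512, 0.239, 0.038], [0.649, 0.285, 0.12]]
remote_white 0.24 px 242 275 1734 xyz [0.725 0.235 0.098] rng [[0.684, 0.162, 0.011], [0.768, 0.245, 0.125]]
rack 0.63 px 298 300 3216 xyz [0.575 0.297
[... 1666 characters left out ...]
4 xyz [ 0.609 -0.178  0.006] rng [[0.504, -0.272, 0.0], [0.715, -0.083, 0.02]]
opener 0.84 px 255 233 915 xyz [0.588 0.18  0.058] rng [[0.52, 0.16, 0.008], [0.662, 0.202, 0.103]]
phone_stand 0.73 px 278 291 882 xyz [0.45  0.121 0.016] rng [[0.414, 0.087, 0.002], [0.484, 0.156, 0.066]]
coasters 0.76 px 392 299 1124 xyz [ 0.438 -0.162  0.029] rng [[0.397, -0.205, 0.009], [0.48, -0.12, 0.035]]
mug 0.8 px 518 236 1278 xyz [ 0.603 -0.479  0.043] rng [[0.546, -0.508, 0.002], [0.64, -0.432, 0.092]]
candle 0.78 px 131 220 992 xyz [0.613 0.48  0.073] rng [[0.582, 0.456, 0.003], [0.649, 0.52, 0.08]]
speaker 0.91 px 252 175 1780 xyz [0.718 0.185 0.12 ] rng [[0.684, 0.145, 0.018], [0.771, 0.233, 0.127]]
```

Run:
```python
from h import *
f=grab_frame("top"); P=pts(f); g=f["img"]
save("pics/top1.png",cv2.resize(g[140:400,90:460],(800,562),interpolation=cv2.INTER_CUBIC))
rects={}
for n in ("remote_black","remote_grey","remote_white"):
    for r in masks_of(f,n):
        m=cv2.erode(r["pixels"].astype(np.uint8),np.ones((3,3)))>0; Q=P[m]
        if m.sum()<300 or Q[:,0].mean()<.45 or abs(Q[:,1].mean()-.2)>.17: continue
        # face plane, robust
        c=np.median(Q,0)
        for _ in range(5):
            c=Q.mean(0); _,_,V=np.linalg.svd(Q-c); z=V[2]*np.sign(V[2][2]); Q=Q[np.abs((Q-c)@z)<.004]
        c=Q.mean(0);x=V[0]*np.sign(V[0][0]); 
        h=np.percentile((Q-c)@x,[1,99]);y=np.cross(z,x);w=np.percentile((Q-c)@y,[1,99])
        cc=c+x*h.mean()+y*w.mean()
        print(n,round(r["score"],2),"facecentre",np.round(cc,4),"x",np.round(x,3),"z",np.round(z,3),"tilt",np.degrees(np.arccos(z[2])).round(1),"len",h.round(3),w.round(3))
m=max(masks_of(f,"tray"),key=lambda r:r["score"])["pixels"]
Q=P[m]; t=cv2.minAreaRect((Q[Q[:,2]<.03][:,:2]*1000).astype(np.float32)); print("tray",t)
print("floor z",np.median(P[225:240,390:405].reshape(-1,3),0))
m=max(masks_of(f,"rack"),key=lambda r:r["score"])["pixels"]
Q=P[m];print("rack",cv2.minAreaRect((Q[:,:2]*1000).astype(np.float32)), np.percentile(Q[:,2],[1,50,99]))
```

```text
remote_black 0.76 facecentre [0.5712 0.3238 0.0835] x [0.864 0.072 0.498] z [-0.503  0.159  0.85 ] tilt 31.8 len [-0.081  0.074] [-0.004  0.005]
remote_black 0.45 facecentre [0.5783 0.2516 0.0845] x [0.864 0.081 0.496] z [-0.478  0.441  0.76 ] tilt 40.6 len [-0.08   0.073] [-0.005  0.006]
remote_grey 0.93 facecentre [0.5189 0.0596 0.645 ] x [ 0.128  0.081 -0.988] z [-0.117  0.991  0.066] tilt 86.2 len [-1.136  0.059] [-0.073  0.075]
remote_grey 0.33 facecentre [0.5133 0.1349 0.6462] x [ 0.117  0.202 -0.972] z [-0.179  0.967  0.179] tilt 79.7 len [-1.156  0.058] [-0.074  0.074]
remote_white 0.76 facecentre [0.5783 0.2518 0.0843] x [0.866 0.073 0.496] z [-0.468  0.472  0.747] tilt 41.6 len [-0.079  0.074] [-0.005  0.006]
tray ((613.1806640625, -178.9529571533203), (192.75437927246094, 223.60951232910156), 80.01307678222656)
floor z [ 0.61044121 -0.17486775  0.00510028]
rack ((582.9547119140625, 162.53793334960938), (368.89166259765625, 265.4075927734375), 78.75313568115234) [0.00313062 0.00995385 0.08209534]
```

View pics/top1.png

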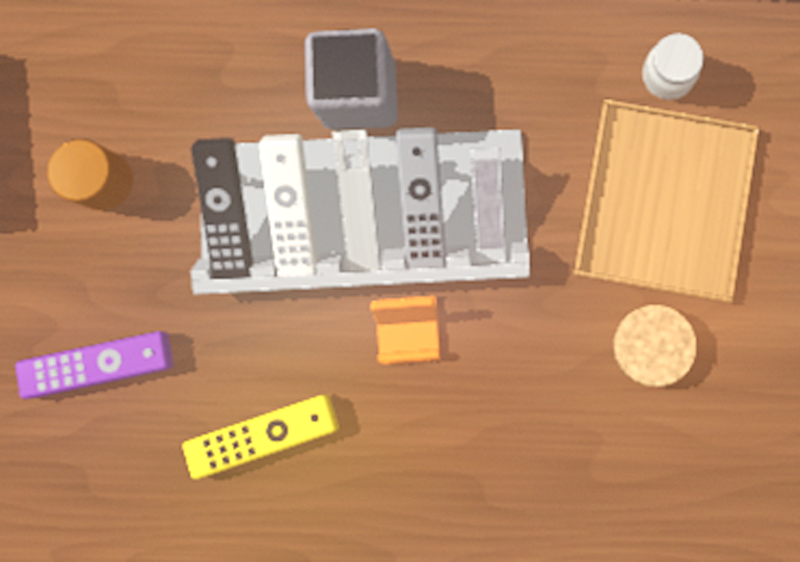

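View pics/side0.png

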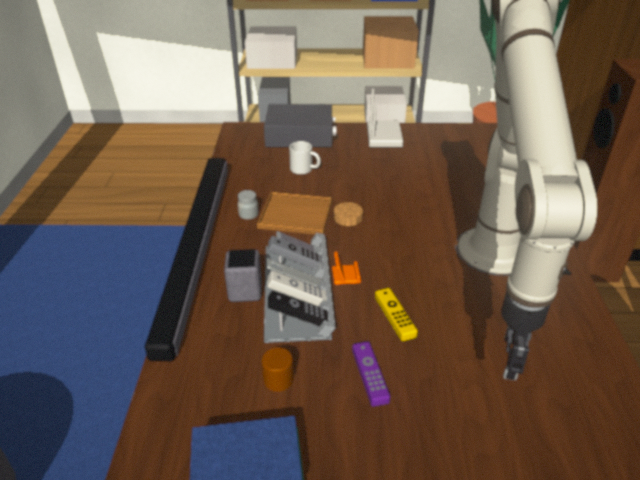

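```bash
cat >> h.py <<'E'
def frame(yaw,tilt):  # remote axes: x up the slope, z out of the face
    return R.from_euler('ZY',[yaw,-tilt]).as_matrix()
FLIP=np.diag([-1.,1,-1])  # tool axes in remote frame (x=-rx, y=ry, z=-rz)
def rel(goal_p,goal_R,p=None,Rm=None):
    s=observe()
    if p is None: p=s["tool_pos"]; Rm=R.from_rotvec(s["tcp_rot"]).as_matrix()
    t=R.from_matrix(Rm.T@goal_R).as_rotvec()/np.radians(5); d=Rm.T@(np.array(goal_p)-p)/.04
    print("turn",t.round(3),"shift",d.round(3)); return goal_p,goal_R
E
python3 - <<'E'
from h import *
import json
f=grab_frame("top"); P=pts(f); out={}
yaw=.085; A=frame(yaw,np.radians(30))
for n,y0 in (("remote_black",.325),("remote_white",.252),("remote_grey",.106)):
    for r in masks_of(f,n):
        Q=P[r["pixels"]]; Q=Q[Q[:,2]>.0]
        if abs(np.median(Q[:,1])-y0)>.03 or np.median(Q[:,0])<.45: continue
        L=Q@A; zf=np.percentile(L[:,2],60); L=L[np.abs(L[:,2]-zf)<.004]
        (c,s,a)=cv2.minAreaRect((L[:,:2]*1000).astype(np.float32))
        lo,hi=np.percentile(L[:,:2],[.5,99.5],axis=0)
        # remote origin: top end minus 85, plane minus 28
        o=A@np.array([hi[0]-.085,(lo[1]+hi[1])/2,np.median(L[:,2])-.028])
        print(n,round(r["score"],2),"rect",np.round(s,1),round(a,1),"ext",(hi-lo).round(3),"origin",o.round(4)); out.setdefault(n,o.tolist())
json.dump(out,open("o.json","w"))
# tray rim
m=max(masks_of(f,"tray"),key=lambda r:r["score"])["pixels"]
Q=P[m]; Q=Q[(Q[:,2]>.012)&(Q[:,2]<.024)]; b=cv2.boxPoints(cv2.minAreaRect((Q[:,:2]*1000).astype(np.float32))); print("rim",b.round(0).tolist())
if "remote_black" in out:
    o=np.array(out["remote_black"]); rel(o+A@[0,0,.11],A@FLIP)
E
```

```text
remote_black 0.94 rect [159.3  43.9] 0.2 ext [0.156 0.043] origin [0.5799 0.3272 0.0558]
remote_white 0.85 rect [161.   44.4] 0.1 ext [0.158 0.043] origin [0.5854 0.2537 0.0559]
remote_grey 0.65 rect [161.5  45.7] 1.0 ext [0.158 0.043] origin [0.5967 0.1065 0.0558]
rim [[491.0, -254.0], [701.0, -287.0], [730.0, -102.0], [519.0, -69.0]]
turn [-0.974 -5.947 -3.636] shift [-10.837  -5.299   2.005]
```

apply_moves:
  commands: [-0.97,-5.95,-3.64,-7.5,-3.7,1.2,60,-0.97,-5.95,-3.64,-7.5,-3.7,1.2,60,-0.97,-5.95,-3.64,-7.5,-3.7,1.2,60,-0.97,-5.95,-3.64,-7.5,-3.7,1.2,60,-0.97,-5.95,-3.64,-7.5,-3.7,1.2,60,-0.97,-5.95,-3.64,-7.5,-3.7,1.2,60,-0.97,-5.95,-3.64,-7.5,-3.7,1.2,60,-0.97,-5.95,-3.64,-7.5,-3.7,1.2,60,-0.97,-5.95,-3.64,-7.5,-3.7,1.2,60,-0.97,-5.95,-3.64,-7.5,-3.7,1.2,60]

```text
t: 2.68
tool_pos: [0.4133, 0.4126, 0.1831]
tcp_rot: [-0.103, 2.616, 0.025]
ft_force: [-0.3, 0.1, 0.2]
opening: 0.0601
```

```bash
cat > g.py <<'E'
import sys,json
from h import *
# usage: g.py remote dx dz(above underside) [tilt_deg]: relative move to tool pose on remote
n,dx,dz=sys.argv[1],float(sys.argv[2]),float(sys.argv[3])
o=np.array(json.load(open("o.json"))["remote_"+n]); A=frame(.085,np.radians(30))
s=observe(); print("t",round(s["t"],2),"pos",np.round(s["tool_pos"],4),"F",np.round(s["ft_force"],2),"open",round(s["opening"],4),"q",np.round(s["joint_positions"],2))
L=A.T@(s["tool_pos"]-o); print("tool in remote-home frame",L.round(4))
rel(o+A@[dx,0,dz],A@FLIP)
E
python3 g.py black 0 0.11
```

```text
t 2.68 pos [0.4133 0.4126 0.1831] F [-0.28  0.1   0.19] open 0.0601 q [-0.94  0.28 -0.18  2.1   0.86  0.67 -0.13]
tool in remote-home frame [-0.0739  0.0992  0.1896]
turn [-0.06   0.007 -0.053] shift [-1.857 -2.461  2.004]
```

apply_moves:
  commands: [-0.06,0,-0.05,-1.86,-2.46,2.0,60,-0.06,0,-0.05,-1.86,-2.46,2.0,60,-0.06,0,-0.05,-1.86,-2.46,2.0,60,-0.06,0,-0.05,-1.86,-2.46,2.0,60,-0.06,0,-0.05,-1.86,-2.46,2.0,60,-0.06,0,-0.05,-1.86,-2.46,2.0,60,-0.06,0,-0.05,-1.86,-2.46,2.0,60]

```text
t: 3.27
tool_pos: [0.5219, 0.3299, 0.1515]
tcp_rot: [-0.123, 2.616, 0.038]
ft_force: [-0.7, 0.3, -1.0]
opening: 0.0599
```

```bash
cat > w.py <<'E'
import sys
from h import *
F=[];T=[]
for i in range(int(sys.argv[1])):
    grab_frame("top"); s=observe(); F.append(s["ft_force"]);T.append(s["tau"])
F=np.array(F); print("t",round(s["t"],2),"F",F.mean(0).round(3),"sd",F.std(0).round(3),"tau",np.mean(T,0).round(3), "open",round(s["opening"],4))
if len(sys.argv)>2:
    save("pics/"+sys.argv[2],grab_frame("side")["img"])
E
python3 w.py 6; python3 g.py black 0 0.002
python3 - <<'E'
from h import *
f=grab_frame("side"); save("pics/s1.png",cv2.resize(f["img"][180:400,220:480],(780,660))[:600])
E
```

```text
t 3.57 F [-0.311  0.13  -0.109] sd [0.479 0.486 0.539] tau [ 2.5400e-01 -4.3016e+01  3.8400e-01 -2.2242e+01  1.1130e+00 -1.4500e-01
 -5.0000e-03] open 0.0599
t 3.57 pos [0.5223 0.3286 0.1515] F [ 0.15  0.5  -0.04] open 0.0599 q [-0.73  0.33 -0.07  2.12  0.94  0.44  0.06]
tool in remote-home frame [-0.0018  0.0062  0.1115]
turn [0.075 0.004 0.073] shift [-0.042 -0.173  2.737]
```

View pics/s1.png

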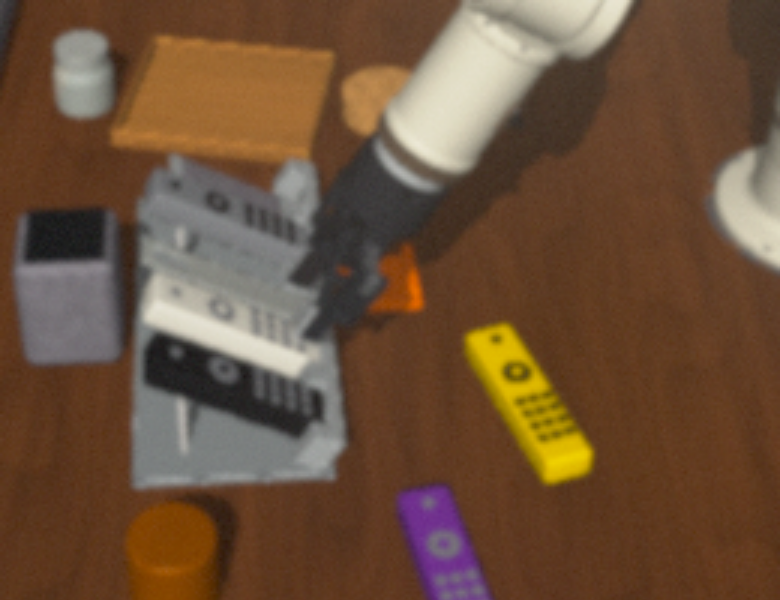

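apply_moves:
  commands: [0.08,0,0.07,-0.04,-0.17,0.5,60,0.08,0,0.07,-0.04,-0.17,1.0,60,0.08,0,0.07,-0.04,-0.17,1.5,60,0.08,0,0.07,-0.04,-0.17,1.5,60,0.08,0,0.07,-0.04,-0.17,1.5,60,0.08,0,0.07,-0.04,-0.17,1.5,60]

```text
t: 4.12
tool_pos: [0.5545, 0.324, 0.1005]
tcp_rot: [-0.11, 2.616, 0.028]
ft_force: [0.2, -0.7, -1.0]
opening: 0.0598
```

```bash
python3 g.py black 0 0.002
```

```text
t 4.12 pos [0.5545 0.324  0.1005] F [ 0.24 -0.7  -1.  ] open 0.0598 q [-0.76  0.45  0.02  2.09  1.08  0.35 -0.08]
tool in remote-home frame [ 0.0002 -0.0011  0.0515]
turn [-0.017  0.002 -0.009] shift [0.004 0.029 1.237]
```

Well aligned; go down and close gently.

apply_moves:
  commands: [0,0,0,0,0.03,0.4,60,0,0,0,0,0.03,0.8,60,0,0,0,0,0.03,1.1,60,0,0,0,0,0.03,1.24,60,0,0,0,0,0.03,1.24,60,0,0,0,0,0.03,1.24,60]
  grip_force: 40

```text
t: 4.62
tool_pos: [0.5794, 0.3271, 0.0579]
tcp_rot: [-0.109, 2.615, 0.028]
ft_force: [-0.7, 0.2, -0.0]
opening: 0.0599
```

apply_moves:
  commands: [0,0,0,0,0,0,52,0,0,0,0,0,0,46,0,0,0,0,0,0,36,0,0,0,0,0,0,36,0,0,0,0,0,0,36,0,0,0,0,0,0,36]
  grip_force: 40

```text
t: 5.12
tool_pos: [0.5794, 0.328, 0.0585]
tcp_rot: [-0.109, 2.615, 0.031]
ft_force: [-3.9, 0.6, 6.5]
opening: 0.0433
```

```bash
python3 g.py black 0.032 0.002
```

```text
t 5.12 pos [0.5794 0.328  0.0585] F [-3.86  0.63  6.46] open 0.0433 q [-0.8   0.56  0.1   2.05  1.21  0.27 -0.22]
tool in remote-home frame [0.001  0.0008 0.0026]
turn [ 0.004  0.016 -0.019] shift [-0.775 -0.019  0.015]
```

apply_moves:
  commands: [0,0,0,-0.1,0,-0.03,36,0,0,0,-0.3,0,-0.03,36,0,0,0,-0.5,0,-0.03,36,0,0,0,-0.7,0,-0.03,36,0,0,0,-0.82,0,-0.03,36,0,0,0,-0.82,0,-0.2,36,0,0,0,-0.82,0,-0.45,36,0,0,0,-0.82,0,-0.6,36,0,0,0,-0.82,0,-0.6,36,0,0,0,-0.82,0,-0.6,36]

```text
t: 5.95
tool_pos: [0.5954, 0.3286, 0.0951]
tcp_rot: [-0.11, 2.615, 0.029]
ft_force: [0.2, 0.4, -0.6]
opening: 0.0431
```

```bash
python3 w.py 16; python3 g.py black 0.033 0.002
python3 - <<'E'
from h import *
f=grab_frame("side"); save("pics/s2.png",cv2.resize(f["img"][200:350,220:420],(780,585)))
E
```

```text
t 6.75 F [ 0.017 -0.169 -0.949] sd [0.36  0.474 0.457] tau [-1.9000e-02 -5.2912e+01  1.0080e+00 -2.1113e+01  9.6800e-01 -7.0000e-03
 -0.0000e+00] open 0.0434
t 6.75 pos [0.5959 0.328  0.0943] F [ 0.25  0.4  -1.  ] open 0.0434 q [-0.68  0.51 -0.02  2.01  1.05  0.35  0.  ]
tool in remote-home frame [ 0.0331 -0.0006  0.0253]
turn [-0.023  0.002 -0.015] shift [0.002 0.015 0.583]
```

View pics/s2.png

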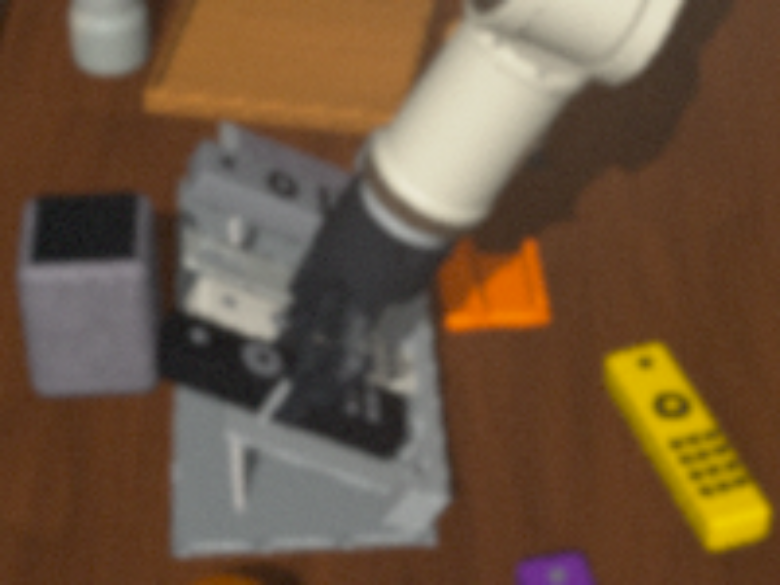

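apply_moves:
  commands: [0,0,0,0,0.01,0.2,36,0,0,0,0,0.01,0.4,36,0,0,0,0,0.01,0.55,36,0,0,0,0,0.01,0.57,36,0,0,0,0.2,0.01,0.57,36,0,0,0,0.4,0.01,0.57,36,0,0,0,0.6,0.01,0.57,36,0,0,0,0.75,0.01,0.57,36,0,0,0,0.83,0.01,0.58,36,0,0,0,0.83,0.01,0.58,36]

```text
t: 7.63
tool_pos: [0.5796, 0.3274, 0.0581]
tcp_rot: [-0.11, 2.614, 0.028]
ft_force: [-1.3, -0.6, 4.6]
opening: 0.0434
```

```bash
python3 g.py black 0.0 0.002
```

```text
t 7.63 pos [0.5796 0.3274 0.0581] F [-1.32 -0.63  4.63] open 0.0434 q [-0.79  0.56  0.09  2.05  1.22  0.27 -0.22]
tool in remote-home frame [0.0009 0.0002 0.0021]
turn [-0.022  0.022 -0.007] shift [ 0.023 -0.005  0.002]
```

apply_moves:
  commands: [0,0,0,0,0,0,48,0,0,0,0,0,0,54,0,0,0,0,0,0,60,0,0,0,0,0,0,60,0,0,0,0,0,0,60,0,0,0,0,0,-0.4,60,0,0,0,0,0,-1.2,60,0,0,0,0,0,-1.9,60,0,0,0,0,0,-1.9,60,0,0,0,0,0,-1.9,60]

```text
t: 8.47
tool_pos: [0.5413, 0.3248, 0.1253]
tcp_rot: [-0.108, 2.614, 0.031]
ft_force: [0.2, -0.7, -1.1]
opening: 0.0603
```

```bash
python3 w.py 8; python3 g.py white 0 0.075
```

```text
t 8.87 F [ 0.201 -0.302 -0.149] sd [0.255 0.363 0.346] tau [-4.9000e-02 -4.6458e+01  5.3800e-01 -2.0998e+01  1.0020e+00  5.7000e-02
  4.0000e-03] open 0.0599
t 8.87 pos [0.5408 0.3235 0.1225] F [ 0.38 -0.76 -0.09] open 0.0599 q [-0.73  0.4  -0.04  2.11  1.02  0.4  -0.02]
tool in remote-home frame [-0.0001  0.0734  0.0769]
turn [-0.035 -0.01  -0.011] shift [-0.003 -1.834  0.054]
```

apply_moves:
  commands: [-0.03,0,0,0,-0.9,0,60,-0.03,0,0,0,-1.84,0.05,60,-0.03,0,0,0,-1.84,0.05,60,-0.03,0,0,0,-1.84,0.05,60,-0.03,0,0,0,-1.84,0.05,60,-0.03,0,0,0,-1.84,0.05,60]

```text
t: 9.37
tool_pos: [0.548, 0.2521, 0.1218]
tcp_rot: [-0.112, 2.616, 0.033]
ft_force: [-0.3, -0.4, -1.0]
opening: 0.0599
```

```bash
python3 w.py 3; python3 g.py white 0 0.002
```

```text
t 9.52 F [ 0.402 -0.446  0.099] sd [0.552 0.192 0.238] tau [ 2.3100e-01 -4.1956e+01  1.1770e+00 -2.0001e+01  7.4400e-01 -3.1000e-02
 -2.0000e-03] open 0.0599
t 9.52 pos [0.5478 0.2521 0.1218] F [ 0.19 -0.61  0.28] open 0.0599 q [-0.65  0.35  0.02  2.2   1.09  0.29  0.02]
tool in remote-home frame [0.0004 0.0016 0.0759]
turn [0.023 0.003 0.   ] shift [ 0.011 -0.043  1.847]
```

apply_moves:
  commands: [0.02,0,0,0.01,-0.04,0.4,60,0.02,0,0,0.01,-0.04,0.8,60,0.02,0,0,0.01,-0.04,1.2,60,0.02,0,0,0.01,-0.04,1.5,60,0.02,0,0,0.01,-0.04,1.75,60,0.02,0,0,0.01,-0.04,1.83,60,0.02,0,0,0.01,-0.04,1.83,60,0.02,0,0,0.01,-0.04,1.83,60]

```text
t: 10.18
tool_pos: [0.584, 0.2525, 0.0582]
tcp_rot: [-0.11, 2.616, 0.029]
ft_force: [0.1, -0.0, 0.4]
opening: 0.0602
```

apply_moves:
  commands: [0,0,0,0,0,0,52,0,0,0,0,0,0,46,0,0,0,0,0,0,36,0,0,0,0,0,0,36,0,0,0,0,0,0,36,0,0,0,0,0,0,36]
  grip_force: 40

```text
t: 10.68
tool_pos: [0.5841, 0.2541, 0.0594]
tcp_rot: [-0.111, 2.615, 0.033]
ft_force: [-3.4, 1.8, 5.3]
opening: 0.0432
```

```bash
python3 g.py white 0.033 0.002
```

```text
t 10.68 pos [0.5841 0.2541 0.0594] F [-3.41  1.84  5.34] open 0.0432 q [-0.66  0.52  0.08  2.14  1.5   0.21 -0.38]
tool in remote-home frame [0.0007 0.0005 0.0037]
turn [ 0.023  0.015 -0.011] shift [-0.809 -0.012  0.044]
```

apply_moves:
  commands: [0,0,0,-0.1,0,-0.03,36,0,0,0,-0.3,0,-0.03,36,0,0,0,-0.5,0,-0.03,36,0,0,0,-0.7,0,-0.03,36,0,0,0,-0.82,0,-0.03,36,0,0,0,-0.82,0,-0.2,36,0,0,0,-0.82,0,-0.45,36,0,0,0,-0.82,0,-0.6,36,0,0,0,-0.82,0,-0.6,36,0,0,0,-0.82,0,-0.6,36]

```text
t: 11.52
tool_pos: [0.6005, 0.2534, 0.0957]
tcp_rot: [-0.109, 2.616, 0.029]
ft_force: [0.2, 0.0, -1.5]
opening: 0.0432
```

```bash
python3 w.py 16; python3 g.py white 0.033 0.002
```

```text
t 12.32 F [ 0.217 -0.159 -2.222] sd [0.448 0.524 0.404] tau [ 8.0000e-03 -4.9953e+01  5.1600e-01 -2.0691e+01  8.2200e-01  4.3000e-02
 -0.0000e+00] open 0.0431
t 12.32 pos [0.6006 0.2535 0.0954] F [-0.27 -0.73 -2.42] open 0.0431 q [-0.53  0.46 -0.05  2.1   1.18  0.28 -0.01]
tool in remote-home frame [ 0.0328 -0.0014  0.0266]
turn [-0.013  0.002 -0.015] shift [-0.004  0.037  0.616]
```

```bash
cat > p.py <<'E'
import sys
from h import *
# p.py x y z yaw tilt_deg ... (5 per waypoint), all relative to present pose
a=np.array(sys.argv[1:],float).reshape(-1,5); s=observe()
print("t",round(s["t"],2),"pos",np.round(s["tool_pos"],4),"F",np.round(s["ft_force"],2),"open",round(s["opening"],4),"q",np.round(s["joint_positions"],2))
for w in a: rel(w[:3],frame(w[3],np.radians(w[4]))@FLIP)
E
python3 p.py .6 .25 .22 .085 30  .602 .05 .23 -.03 15
```

```text
t 12.32 pos [0.6006 0.2535 0.0954] F [-0.27 -0.73 -2.42] open 0.0431 q [-0.53  0.46 -0.05  2.1   1.18  0.28 -0.01]
turn [-0.013  0.002 -0.015] shift [-1.539 -0.088 -2.708]
turn [0.495 2.999 1.204] shift [-1.346 -5.075 -3.106]
```

apply_moves:
  commands: [0,0,0,-0.4,0,-0.7,36,0,0,0,-0.8,0,-1.4,36,0,0,0,-1.2,-0.05,-2.1,36,0,0,0,-1.54,-0.09,-2.7,36,0.1,0.5,0.2,-1.54,-0.8,-2.8,36,0.2,1.0,0.4,-1.5,-1.6,-2.9,36,0.3,1.5,0.6,-1.45,-2.5,-3.0,36,0.4,2.0,0.8,-1.4,-3.4,-3.05,36,0.45,2.5,1.0,-1.35,-4.3,-3.1,36,0.5,3.0,1.2,-1.35,-5.08,-3.1,36]

```text
t: 13.15
tool_pos: [0.6016, 0.047, 0.2303]
tcp_rot: [0.045, 2.882, -0.007]
ft_force: [1.1, 1.4, -1.9]
opening: 0.0436
```

```bash
python3 p.py .604 -.215 .12 -.155 0
```

```text
t 13.15 pos [0.6016 0.047  0.2303] F [ 1.08  1.42 -1.95] open 0.0436 q [ 0.17  0.26 -0.38  1.91  0.22  0.75  1.22]
turn [0.173 2.973 1.407] shift [ 0.451 -6.542  2.741]
```

apply_moves:
  commands: [0.02,0.4,0.2,0.05,-0.8,0.2,36,0.05,0.8,0.4,0.1,-1.6,0.4,36,0.08,1.2,0.6,0.2,-2.5,0.8,36,0.1,1.6,0.8,0.3,-3.4,1.2,36,0.13,2.0,1.0,0.35,-4.3,1.6,36,0.15,2.4,1.2,0.4,-5.2,2.0,36,0.17,2.8,1.4,0.43,-6.0,2.4,36,0.17,2.97,1.41,0.45,-6.54,2.74,36,0.17,2.97,1.41,0.45,-6.54,2.74,36,0.17,2.97,1.41,0.45,-6.54,2.74,36]

```text
t: 13.98
tool_pos: [0.6041, -0.2143, 0.1177]
tcp_rot: [-0.247, -3.131, -0.001]
ft_force: [0.0, 0.8, -2.0]
opening: 0.0431
```

```bash
python3 - <<'E'
from h import *
f=grab_frame("top"); save("pics/t2.png",cv2.resize(f["img"][140:340,300:540],(720,600)))
E
python3 p.py .604 -.215 .018 -.155 0
```

```text
t 14.03 pos [ 0.605  -0.212   0.1188] F [ 0.28  0.08 -1.71] open 0.0433 q [ 0.48  0.58 -0.25  1.67  0.17  0.91  1.58]
turn [0.019 0.013 0.007] shift [ 0.017 -0.083  2.519]
```

View pics/t2.png

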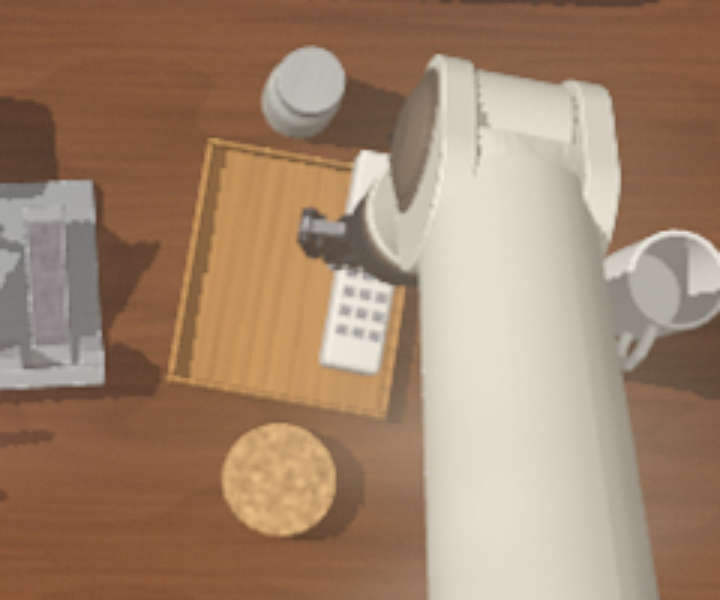

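apply_moves:
  commands: [0,0,0,0.02,-0.08,0.4,36,0,0,0,0.02,-0.08,0.9,36,0,0,0,0.02,-0.08,1.4,36,0,0,0,0.02,-0.08,1.9,36,0,0,0,0.02,-0.08,2.2,36,0,0,0,0.02,-0.08,2.4,36,0,0,0,0.02,-0.08,2.5,36,0,0,0,0.02,-0.08,2.5,36]

```text
t: 14.7
tool_pos: [0.6045, -0.2142, 0.0194]
tcp_rot: [0.239, 3.13, 0.002]
ft_force: [0.7, 0.4, -2.7]
opening: 0.0434
```

```bash
python3 w.py 3; python3 p.py .604 -.215 .0085 -.155 0
```

```text
t 14.85 F [-0.261 -0.121 -1.904] sd [0.325 0.323 0.376] tau [-1.4000e-01 -6.3460e+01 -3.9100e+00 -2.1325e+01 -0.0000e+00 -4.0000e-03
 -5.0000e-03] open 0.0435
t 14.85 pos [ 0.6055 -0.2152  0.0207] F [-0.69  0.3  -1.9 ] open 0.0435 q [ 0.46  0.72 -0.22  1.7   0.21  0.74  1.55]
turn [0.007 0.049 0.02 ] shift [ 0.038 -0.     0.306]
```

apply_moves:
  commands: [0,0.05,0,0.03,0,0.06,36,0,0.05,0,0.03,0,0.12,36,0,0.05,0,0.03,0,0.17,36,0,0.05,0,0.03,0,0.21,36,0,0.05,0,0.03,0,0.25,36,0,0.05,0,0.03,0,0.28,36,0,0.05,0,0.03,0,0.3,36,0,0.05,0,0.03,0,0.3,36]

```text
t: 15.52
tool_pos: [0.6031, -0.2149, 0.0083]
tcp_rot: [-0.241, -3.13, -0.002]
ft_force: [-4.2, 1.0, 5.2]
opening: 0.0435
```

```bash
python3 w.py 3; python3 p.py .604 -.215 .0085 -.155 0
```

```text
t 15.67 F [-3.127  0.503  4.972] sd [0.179 0.349 0.381] tau [-2.7600e-01 -6.0964e+01 -3.6670e+00 -2.1268e+01  1.5800e-01 -1.0300e+00
 -1.1000e-02] open 0.0435
t 15.67 pos [ 0.6031 -0.2149  0.0083] F [-3.33  0.25  5.36] open 0.0435 q [ 0.46  0.74 -0.21  1.7   0.22  0.73  1.55]
turn [ 0.008 -0.029  0.016] shift [-0.024  0.    -0.005]
```

apply_moves:
  commands: [0,0,0,0,0,-0.02,46,0,0,0,0,0,-0.02,52,0,0,0,0,0,-0.02,58,0,0,0,0,0,-0.02,58,0,0,0,0,0,-0.02,58,0,0,0,0,0,-0.4,58,0,0,0,0,0,-1.2,58,0,0,0,0,0,-2.1,58,0,0,0,0,0,-3.0,58,0,0,0,0,0,-3.9,58]

```text
t: 16.5
tool_pos: [0.6034, -0.2148, 0.1662]
tcp_rot: [-0.24, -3.131, -0.002]
ft_force: [0.9, -0.3, 0.3]
opening: 0.0578
```

```bash
python3 p.py .55 0 .23 0 20  .5407 .102 .156 .085 30
```

```text
t 16.5 pos [ 0.6034 -0.2148  0.1662] F [ 0.86 -0.31  0.25] open 0.0578 q [ 0.49  0.53 -0.26  1.64  0.15  1.    1.6 ]
turn [-0.293 -4.011 -1.739] shift [ 2.142  5.106 -1.587]
turn [-0.701 -5.989 -2.669] shift [2.758 7.589 0.267]
```

apply_moves:
  commands: [-0.06,-0.8,-0.35,0.4,0.9,-0.4,60,-0.12,-1.6,-0.7,0.85,1.8,-0.7,60,-0.18,-2.4,-1.05,1.3,2.7,-1.0,60,-0.24,-3.2,-1.4,1.7,3.6,-1.2,60,-0.35,-4.0,-1.74,2.0,4.5,-1.2,60,-0.45,-4.7,-2.1,2.3,5.4,-1.0,60,-0.55,-5.3,-2.3,2.5,6.2,-0.7,60,-0.65,-5.7,-2.5,2.65,6.9,-0.4,60,-0.7,-5.99,-2.67,2.76,7.59,0,60,-0.7,-5.99,-2.67,2.76,7.59,0.27,60]

```text
t: 17.33
tool_pos: [0.5424, 0.0949, 0.163]
tcp_rot: [-0.105, 2.618, 0.023]
ft_force: [1.0, -0.4, -0.2]
opening: 0.0602
```

```bash
python3 w.py 4; python3 g.py grey 0 0.06
```

```text
t 17.53 F [-0.14   0.503 -0.468] sd [0.666 0.58  1.031] tau [ -0.711 -33.445  -0.243 -22.325   1.071  -1.599  -0.623] open 0.0603
t 17.53 pos [0.5424 0.0928 0.1622] F [ 0.32  0.21 -0.18] open 0.0603 q [-0.07  0.17 -0.24  2.31  0.77  0.22  0.64]
tool in remote-home frame [ 0.0053 -0.009   0.1198]
turn [-0.092 -0.064 -0.041] shift [0.124 0.237 1.494]
```

apply_moves:
  commands: [-0.09,-0.06,-0.04,0.12,0.24,0.2,60,-0.09,-0.06,-0.04,0.12,0.24,0.6,60,-0.09,-0.06,-0.04,0.12,0.24,1.0,60,-0.09,-0.06,-0.04,0.12,0.24,1.3,60,-0.09,-0.06,-0.04,0.12,0.24,1.49,60,-0.09,-0.06,-0.04,0.12,0.24,1.49,60,-0.09,-0.06,-0.04,0.12,0.24,1.49,60,-0.09,-0.06,-0.04,0.12,0.24,1.49,60]

```text
t: 18.2
tool_pos: [0.5677, 0.1025, 0.1084]
tcp_rot: [-0.105, 2.615, 0.029]
ft_force: [0.5, 0.2, -0.9]
opening: 0.06
```

```bash
python3 w.py 2; python3 g.py grey 0 0.002
```

```text
t 18.3 F [-0.708 -0.253  1.356] sd [0.696 0.16  0.176] tau [  0.191 -38.686  -2.061 -18.628   0.474   0.239   0.052] open 0.0599
t 18.3 pos [0.5675 0.1032 0.1085] F [-0.01 -0.41  1.18] open 0.0599 q [-0.02  0.34 -0.31  2.28  1.51  0.2  -0.09]
tool in remote-home frame [ 0.0008 -0.0008  0.0603]
turn [-0.009  0.017 -0.037] shift [0.023 0.021 1.458]
```

```bash
sed -i 's/^rel(o+A.*/tt=float(sys.argv[4]) if len(sys.argv)>4 else 30\nrel(o+A@[dx,0,dz],frame(.085,np.radians(tt))@FLIP)/' g.py; python3 g.py grey 0.002 0.055 20;  python3 g.py grey -0.0035 0.0025 20
```

```text
t 18.3 pos [0.5675 0.1032 0.1085] F [-0.01 -0.41  1.18] open 0.0599 q [-0.02  0.34 -0.31  2.28  1.51  0.2  -0.09]
tool in remote-home frame [ 0.0008 -0.0008  0.0603]
turn [-0.006  2.017 -0.037] shift [-0.029  0.02   0.133]
t 18.3 pos [0.5675 0.1032 0.1085] F [-0.01 -0.41  1.18] open 0.0599 q [-0.02  0.34 -0.31  2.28  1.51  0.2  -0.09]
tool in remote-home frame [ 0.0008 -0.0008  0.0603]
turn [-0.006  2.017 -0.037] shift [0.111 0.021 1.446]
```

apply_moves:
  commands: [0,1,0,-0.03,0.02,0.05,60,0,2,-0.03,-0.03,0.02,0.13,60,0,2,-0.03,-0.03,0.02,0.13,60,0,2,-0.03,-0.03,0.02,0.13,60,0,2,-0.03,-0.03,0.02,0.13,60,0,2,-0.03,-0.03,0.02,0.13,60]

```text
t: 18.8
tool_pos: [0.5719, 0.1053, 0.1047]
tcp_rot: [-0.117, 2.789, 0.024]
ft_force: [0.5, -0.0, 0.1]
opening: 0.0602
```

```bash
python3 g.py grey -0.0035 0.0025 20
```

```text
t 18.8 pos [0.5719 0.1053 0.1047] F [ 0.53 -0.03  0.13] open 0.0602 q [ 0.22  0.42 -0.57  2.13  0.77  0.41  0.7 ]
tool in remote-home frame [0.0029 0.0009 0.0548]
turn [ 0.02   0.013 -0.014] shift [-0.067 -0.026  1.316]
```

apply_moves:
  commands: [0.02,0,0,-0.03,-0.03,0.4,60,0.02,0,0,-0.05,-0.03,0.8,60,0.02,0,0,-0.07,-0.03,1.1,60,0.02,0,0,-0.07,-0.03,1.31,60,0.02,0,0,-0.07,-0.03,1.31,60,0.02,0,0,-0.07,-0.03,1.31,60]

```text
t: 19.3
tool_pos: [0.5904, 0.1058, 0.055]
tcp_rot: [-0.121, 2.791, 0.018]
ft_force: [0.8, 0.0, 0.7]
opening: 0.0603
```

apply_moves:
  commands: [0,0,0,0,0,0,52,0,0,0,0,0,0,46,0,0,0,0,0,0,36,0,0,0,0,0,0,36,0,0,0,0,0,0,36,0,0,0,0,0,0,36]
  grip_force: 40

```text
t: 19.8
tool_pos: [0.5911, 0.1063, 0.0562]
tcp_rot: [-0.12, 2.789, 0.02]
ft_force: [-3.6, 0.9, 4.8]
opening: 0.043
```

```bash
A="grey"; python3 g.py grey 0.0 0.0025 20
python3 - <<'E'
from h import *
A=frame(.085,np.radians(30)); T=frame(.085,np.radians(20))@FLIP
for d in ([.033,0,.001],[.033,0,.025]): print((T.T@A@np.array(d)/.04).round(3))
E
```

```text
t 19.8 pos [0.5911 0.1063 0.0562] F [-3.62  0.87  4.8 ] open 0.043 q [ 0.1   0.52 -0.43  2.11  0.92  0.33  0.57]
tool in remote-home frame [-0.0046  0.0003  0.0032]
turn [-0.007  0.016  0.011] shift [-0.117 -0.009 -0.003]
[-0.808 -0.    -0.168]
[-0.704 -0.    -0.759]
```

apply_moves:
  commands: [0,0,0,-0.1,0,-0.05,36,0,0,0,-0.3,0,-0.09,36,0,0,0,-0.5,0,-0.12,36,0,0,0,-0.7,0,-0.155,36,0,0,0,-0.81,0,-0.17,36,0,0,0,-0.78,0,-0.35,36,0,0,0,-0.74,0,-0.58,36,0,0,0,-0.7,0,-0.76,36,0,0,0,-0.7,0,-0.76,36,0,0,0,-0.7,0,-0.76,36]

```text
t: 20.63
tool_pos: [0.6066, 0.1068, 0.0939]
tcp_rot: [-0.119, 2.79, 0.018]
ft_force: [-0.1, 0.2, -1.8]
opening: 0.0433
```

```bash
python3 w.py 16; python3 g.py grey 0.0285 0.003 20; python3 p.py .6 .10 .22 .085 20   .618 -.03 .22 -.05 0
```

```text
t 21.43 F [ 0.127  0.02  -1.156] sd [0.621 0.486 0.332] tau [ 1.5000e-02 -4.7451e+01 -6.7700e+00 -2.1097e+01  6.1300e-01 -1.2330e+00
  1.0000e-03] open 0.0436
t 21.43 pos [0.6069 0.107  0.0932] F [ 0.88  0.73 -1.23] open 0.0436 q [ 0.2   0.49 -0.55  2.05  0.8   0.43  0.71]
tool in remote-home frame [ 0.0275 -0.0004  0.0273]
turn [-0.017 -0.003  0.006] shift [-0.131  0.01   0.595]
t 21.43 pos [0.6069 0.107  0.0932] F [ 0.88  0.73 -1.23] open 0.0436 q [ 0.2   0.49 -0.55  2.05  0.8   0.43  0.71]
turn [-0.017 -0.003  0.006] shift [-0.908 -0.164 -3.042]
turn [0.252 3.992 1.535] shift [-1.069 -3.441 -2.978]
```

apply_moves:
  commands: [0,0,0,-0.03,0,0.18,36,0,0,0,-0.07,0,0.4,36,0,0,0,-0.1,0,0.56,36,0,0,0,-0.1,0,0.58,36,0,0,0,0.1,0,0.62,36,0,0,0,0.3,0,0.655,36,0,0,0,0.5,0,0.69,36,0,0,0,0.65,0,0.725,36,0,0,0,0.72,0,0.74,36,0,0,0,0.72,0,0.74,36]

```text
t: 22.27
tool_pos: [0.591, 0.1059, 0.0563]
tcp_rot: [-0.12, 2.788, 0.019]
ft_force: [3.0, -0.4, 1.2]
opening: 0.0433
```

```bash
python3 w.py 2; python3 g.py grey -0.0046 0.0032 20
```

```text
t 22.37 F [3.753 0.45  0.558] sd [0.15  0.409 0.036] tau [ -0.055 -46.176  -5.012 -15.194   0.185  -0.197  -0.085] open 0.0432
t 22.37 pos [0.591  0.1059 0.0563] F [3.6  0.04 0.59] open 0.0432 q [ 0.1   0.52 -0.43  2.11  0.93  0.33  0.56]
tool in remote-home frame [-0.0047 -0.0001  0.0033]
turn [-0.012  0.019  0.011] shift [-0.004  0.002  0.001]
```

apply_moves:
  commands: [0,0,0,0,0,0,48,0,0,0,0,0,0,54,0,0,0,0,0,0,60,0,0,0,0,0,0,60,0,0,0,0,0,0,60,0,0,0,0,0,-0.4,60,0,0,0,0,0,-1.2,60,0,0,0,0,0,-2.0,60,0,0,0,0,0,-3.0,60,0,0,0,0,0,-4.0,60]

```text
t: 23.2
tool_pos: [0.5338, 0.1012, 0.2061]
tcp_rot: [-0.12, 2.794, 0.019]
ft_force: [-0.0, -1.0, 1.4]
opening: 0.06
```

```bash
python3 w.py 8; python3 p.py .40 .02 .28 .0 15
```

```text
t 23.6 F [-0.225 -0.056  0.09 ] sd [0.656 0.784 1.185] tau [  0.846 -28.957  -3.759 -25.622   0.306  -1.354   0.19 ] open 0.06
t 23.6 pos [0.5347 0.101  0.2044] F [0.   0.89 0.43] open 0.06 q [ 0.48  0.2  -0.82  2.13  0.42  0.57  1.02]
turn [0.28  0.966 0.938] shift [ 2.677 -1.733 -2.973]
```

apply_moves:
  commands: [0.1,0.3,0.3,0.7,-0.45,-0.8,60,0.2,0.6,0.6,1.4,-0.9,-1.6,60,0.28,0.97,0.94,2.0,-1.3,-2.2,60,0.28,0.97,0.94,2.68,-1.73,-2.97,60,0.28,0.97,0.94,2.68,-1.73,-2.97,60,0.28,0.97,0.94,2.68,-1.73,-2.97,60,0.28,0.97,0.94,2.68,-1.73,-2.97,60,0.28,0.97,0.94,2.68,-1.73,-2.97,60]

```text
t: 24.27
tool_pos: [0.4008, 0.0211, 0.2802]
tcp_rot: [-0.002, 2.879, 0.002]
ft_force: [-0.4, 0.2, 0.1]
opening: 0.0601
```

Run:
```python
from h import *
import json
f=grab_frame("top"); P=pts(f)
save("pics/top9.png",cv2.resize(f["img"][140:400,90:460],(800,562),interpolation=cv2.INTER_CUBIC))
o=json.load(open("o.json")); A=frame(.085,np.radians(30))
for n,y0 in (("remote_black",.325),("remote_grey",.106),("remote_white",-.21)):
    for r in masks_of(f,n):
        Q=P[r["pixels"]]; c=np.median(Q,0)
        if abs(c[1]-y0)>.03 or c[0]<.45: continue
        if n=="remote_white":
            Q=Q[Q[:,2]>.026]; t=cv2.minAreaRect((Q[:,:2]*1000).astype(np.float32)); k=np.linalg.lstsq(np.c_[Q[:,:2],np.ones(len(Q))],Q[:,2],rcond=None)[0]
            print(n,r["score"],t,"face z",np.median(Q[:,2]).round(4),"slope",k[:2].round(3)); break
        L=Q@A; zf=np.percentile(L[:,2],60); L=L[np.abs(L[:,2]-zf)<.004]
        lo,hi=np.percentile(L[:,:2],[.5,99.5],axis=0); rc=cv2.minAreaRect((L[:,:2]*1000).astype(np.float32))
        q=A@np.array([hi[0]-.085,(lo[1]+hi[1])/2,np.median(L[:,2])-.028]); print(n,round(r["score"],2),"shift mm",((q-o[n])*1000).round(1),"rect",np.round(rc[1],1),round(rc[2],1)); break
s=observe(); print(s["t"],s["ft_force"].round(2),np.abs(s["joint_vel"]).max())
```

```text
remote_black 0.96 shift mm [ 0.3 -2.   0.4] rect [ 44.  161.3] 89.4
remote_grey 0.91 shift mm [ 0.5 -1.8  0.3] rect [ 43.1 161.8] 89.5
remote_white 0.8 ((523.6556396484375, -150.21038818359375), (112.10028839111328, 365.5608825683594), 50.95222091674805) face z 0.0333 slope [0.218 2.259]
24.4667 [-0.61 -0.05  1.03] 0.009794707515652538
```

View pics/top9.png

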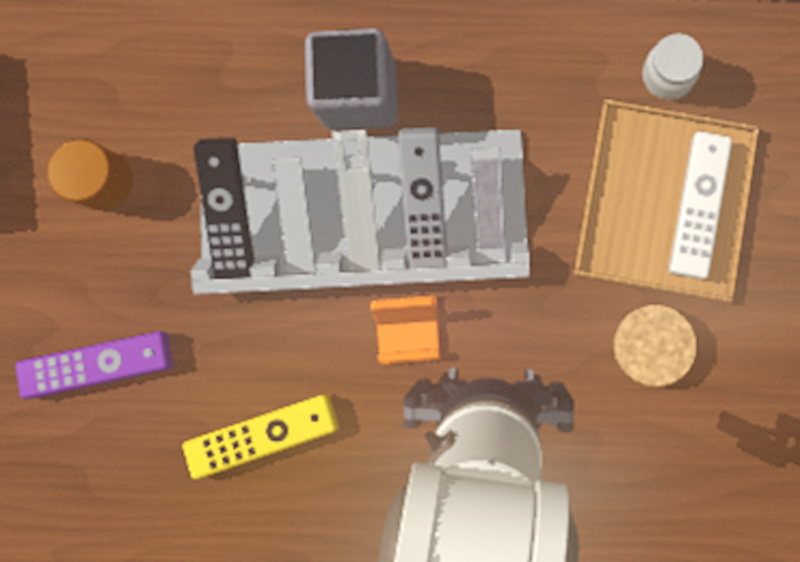

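The picture shows the white remote flat and face up in the tray (700, 205). Black (222, 208) and grey (422, 195) are back in their slots and nothing else has moved. Handing in.

```bash
python3 -c "
from cell import *
print(sign_off())"
```

```text
the job is handed in; nothing more can be done
None
```

I weighed all three remotes and handed the job in at about 24.5 s. Only the white one had batteries, and it now lies in the tray. The hand-in reported no verdict.

| Remote | Measured weight (less the empty-gripper reading) | Result | Where it is now |
|---|---|---|---|
| Black | about 0.8–0.9 N | empty | back in its own slot |
| White | about 2.2 N | batteries inside | in the tray, face up |
| Grey | about 1.2 N | empty | back in its own slot |

- **Empty remotes:** black and grey measure about 2 mm from their starting poses (limit 8 mm). For both, the ledge pushed back as I slid them home.
- **White remote:** its face is at z of about 33 mm, which matches lying on the tray floor. The last picture shows it level, inside the tray and parallel to its walls.
- **Failed check:** my numerical fit of white's outline and tilt was spoiled by stray mask pixels. Its level pose therefore rests on the picture, the face height and the contact force felt when I put it down.
- **Grey grasp:** one wrist joint came close to its limit there, so I held grey with the tool tilted 10 degrees less than for the other two.
- **Everything else:** the last picture shows the other things unmoved and the arm clear of everything.

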